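Cure the model buildings and set them on the base board

ROBOT

A 6-joint arm with a two-finger parallel gripper is mounted at the origin on the work surface. World frame = base frame: x ahead of the robot, y to its left, z up, the work surface at z = 0. Lengths are in mm, angles in rad, forces in N, time in s.
With the tool pointing down it reaches from about 350 to 950 mm from the base axis. Payload 17.4 kg.
Tool frame: the origin (TCP) lies midway between the tips of the shut fingers; the grasp point (between the pads) lies 19 mm behind it; z points along the fingers, x is the direction in which the jaws open and shut, and the axes are right-handed (so a half turn about z gives the same grasp; the last joint's range is limited). The gripper opens to 93 mm and grips with 3 to 60 N. Pads are 15 mm wide; open, the fingers measure 128 mm over their backs; the gripper's body (75 mm by 188 mm) begins 65 mm behind the grasp point.
Start: joints at [1.182, 0.116, 1.442, -0, 1.584, -0.038], TCP at [231.971, 633.894, 218.646] pointing down, gripper open.
Joint ranges: [-2.83, 2.83], [-0.83, 2.19], [0.07, 2.5], [-1.14, 4.28], [0.01, 3], [-2.97, 2.97]. Speed limits (rad/s): [1.89, 1.89, 2.22, 3.14, 3.14, 3.14].

INTERFACE

Orientations are given as a rotation vector (axis times angle).
In Python, from workcell import sensors, vision, sign_off gives the robot as it stands.
- The arm moves only by the tool apply_moves, never from a script. Its argument "moves" is a list of rows, each a list of 7 numbers: the turn, a rotation vector about the world's x, y, z in degrees, then the shift along the world's x, y, z in mm, then the gripper's target within -1 to 1 (fully open at 1, half-way at 0, shut at -1). A call has 1 to 12 rows; each row is the pose to reach, as a shift and turn from the pose commanded when the call began; what a row does not reach only later rows make up. A row lasts 1/10 s, in which the tool goes at most 50 mm and 8.59 degrees, less where a joint would pass 70% of its speed; a pose out of reach is approached as far as the arm can. A call with a gripper value outside its range is refused whole. The fingers move at their own pace and stop on an object; the grip force is fixed at half the most. Time passes only in rows, so rows that repeat a pose let the fingers close. It gives the time, the measured TCP pose, the force and the opening at its end, in the units of the state.
- sensors.state(): the state, without advancing time (a new reading comes with each control period).
- vision.read_camera(name): name is "scene" or "top" or "wrist"; returns a dict with "color" (384x512x3 uint8, blue, green, red), "camera_matrix" (3x3 intrinsics, pixels), "R" (3x3) and "t" (3): a world point X has camera coordinates R X + t. Camera axes: x right, y down, z forward; pixel columns grow to the right and rows downward; lengths in mm; the calibration is good to about 2 mm. A picture is of the moment at which its call begins. There is no depth.
- sign_off(): hands the job in, once; it reports no verdict.
The state is a dict: "time_s": time; "joints": joint angles; "dq": joint speeds; "tau": joint torques, N m; "ee_pos": TCP position; "tool_rot": TCP orientation; "wrist_force": force on the tool from outside, world axes, zero at the start; "torque": the same for the moment, N m; "grip_width": finger opening in mm.
Only numpy, scipy, OpenCV 4.12 (cv2) and the standard library are available. Lean on these libraries where they do the work, as an engineer would, in place of code of your own. Each camera call takes 0.05 s, during which the arm holds its last target. There are 200 camera calls.

TASK

Stand all the small white model buildings scattered on the bench upright on the empty curing panel. Then slide the console's selector fully home towards the panel you loaded and press its three keys one at a time, smallest first, then medium, then large, holding each fully down for about half a second, with every building still standing on the panel. Afterwards stand all the buildings upright on the plywood base board, leaving the selector where it is; do not touch the other panel or the large model on it, and do not knock over the glass jar.

Things in the scene. Friction and masses are not known exactly. Their poses are not given: they have to be found in the camera images.
- house: Small model house with a pitched roof: 40 mm wide (x), 50 mm long (y), straight walls to 45 mm, ridge (along y) at 65 mm. Loose, rigid white resin, 0.1 to 0.2 kg with a weighted foot; stands on the bench at the start, or is absent (None). Origin: centre of its underside, z up. Take it from above across its x-width, anywhere up to 40 mm above its base.
- silo: Small model silo: round, 40 mm in diameter, straight to 50 mm, rounded top at 66 mm. Loose, rigid white resin, 0.1 to 0.2 kg with a weighted foot; stands on the bench at the start, or is absent (None). Origin: centre of its underside, z up. Take it from above across its x-width, anywhere up to 40 mm above its base.
- stepped: Small model of a stepped block: 40 mm wide (x), 50 mm long (y), 48 mm high, with a narrower upper storey on its -y half reaching 72 mm. Loose, rigid white resin, 0.1 to 0.2 kg with a weighted foot; stands on the bench at the start, or is absent (None). Origin: centre of its underside, z up. Take it from above across its x-width, anywhere up to 40 mm above its base.
- tower: Small model tower: 38 x 38 mm, 58 mm high, with a 24 mm cap on top reaching 70 mm. Loose, rigid white resin, 0.1 to 0.2 kg with a weighted foot; stands on the bench at the start, or is absent (None). Origin: centre of its underside, z up. Take it from above across its x-width, anywhere up to 40 mm above its base.
- panel_free: The empty curing panel: flat grey plate with a dark bluish face, 160 mm (x) by 240 mm (y), 8 mm thick, fixed. It lies either left (+y) or right (-y) of the console. Origin: centre of its underside, so its face is at z = +8 mm.
- panel_busy: The other, equal curing panel, on the other side of the console, with a large white flat-roofed model building (130 x 200 mm, its roof 86 mm above the panel's underside at most) on it. Fixed. Origin: centre of the panel's underside.
- console: Grey console between the two panels, 150 mm (x) by 176 mm (y), 40 mm high, fixed. Origin: centre of its underside. Its front half carries three white keys in a row along its y, 55 mm apart; its back half carries the selector slide, whose track runs along the console's y.
- selector_top (a point): Centre of the top of the selector's black grip, which measures 28 mm (x) by 20 mm (y) by 40 mm high and rises from a 14 mm track on the console. It slides along the console's y axis only, against about 1.5 N of friction.
- selector (a joint): Position of the selector grip: 0 = right end stop (-y), 0.060 m = left end stop (+y). It stays where it is left; it starts somewhere in the middle.
- board: Plywood base board lying flat, 130 mm (x) by 240 mm (y), 6 mm thick, fixed, no rim. Origin: centre of its underside, so its face is at z = +6 mm.
- key_small_top (a point): Centre of the top of the small key: a round white spring key 16 mm in diameter, the left (+y) one of the three, in a steel collar 16 mm wider than the key. The key's top stands 62 mm above the bench, 10 mm proud of its collar; it is pressed straight down.
- key_small (a joint): Travel of the small key: 0 up, 0.006 m fully down (about 5 N); it springs back when released.
- key_medium_top (a point): Centre of the top of the medium key: a round white spring key 24 mm in diameter, the middle one of the three, in a steel collar 16 mm wider than the key. The key's top stands 62 mm above the bench, 10 mm proud of its collar; it is pressed straight down.
- key_medium (a joint): Travel of the medium key: 0 up, 0.006 m fully down (about 5 N); it springs back when released.
- key_large_top (a point): Centre of the top of the large key: a round white spring key 32 mm in diameter, the right (-y) one of the three, in a steel collar 16 mm wider than the key. The key's top stands 62 mm above the bench, 10 mm proud of its collar; it is pressed straight down.
- key_large (a joint): Travel of the large key: 0 up, 0.006 m fully down (about 5 N); it springs back when released.
- jar: Open glass jar, 64 mm in diameter, 90 mm high, loose on the bench near the base board. Origin: centre of its underside, z up.
There are look-alikes about, which are no part of the job. What is shaped like the console but green is not meant.

How it is judged:
By the outcome, as a careful person would: the job done as asked, in the order asked, and still so for the second after the job is handed in, with the robot touching nothing.
Of house, silo, stepped, tower only 2 to 3 are there at a start; the rules pass over those that are not, and their reading is None.
At some moment in a run one of house, silo, stepped, tower may be knocked a few centimetres aside while the robot is not near it.
It also fails if it takes over 210 s, if anything falls off the work surface, if the arm or the gripper's body presses on something with over 40 N, if the wrist force passes 120 N, or if a joint passes its speed limit or range.

## Working session

There is one attempt and no reset: what is moved stays moved. The work goes in short steps, Python scripts to look and compute and a tool call to move; the robot and the scene stay as the last step left them, time stands still between calls to the robot, and variables do not carry over. Pictures are saved under pics/ and viewed, about 12 in all and at most 16, crops included, and the job is handed in when it is done.

Besides the shell and the picture viewer there is one more tool, called after "Call:" as a command line: name --pt "numbers of a row" for each row, then --argument value for the rest. apply_moves: Moves the arm, as the interface text tells. Its arguments: {"type":"object","properties":{"moves":{"type":"array","items":{"type":"array","items":{"type":"number"}}}},"required":["moves"]}

```bash
ls; mkdir -p pics; cat > h.py <<'E'
import numpy as np, cv2
from workcell import sensors, vision, sign_off
def cam(n):
    c=vision.read_camera(n); return c
def ray(c,uv,z):
    K,R,t=[np.array(c[k],float) for k in("camera_matrix","R","t")]
    d=R.T@np.linalg.solve(K,[uv[0],uv[1],1.]); o=-R.T@t.ravel()
    return o+d*(z-o[2])/d[2]
def proj(c,X):
    p=np.array(c["camera_matrix"])@(np.array(c["R"])@np.array(X,float)+np.array(c["t"]).ravel()); return p[:2]/p[2]
E
python3 - <<'E'
from h import *
import pickle
for n in("scene","top"):
    c=cam(n); pickle.dump(c,open(n+".pkl","wb")); cv2.imwrite(f"pics/{n}0.png",cv2.resize(c["color"],None,fx=1.5,fy=1.5,interpolation=cv2.INTER_CUBIC))
    print(n,np.round(-np.array(c["R"]).T@np.array(c["t"]).ravel()),[np.round(ray(c,p,0)) for p in((0,0),(511,0),(0,383),(511,383))])
s=sensors.state();print({k:np.round(v,3) for k,v in s.items()})
E
```

```text
pics
scene [1196. -503.  693.] [array([-3965.,  -454.,     0.]), array([-1227.,  4106.,     0.]), array([ 630., -702.,    0.]), array([1114.,   92.,    0.])]
top [ 285.   -9. 1219.] [array([976., 672.,   0.]), array([ 959., -751.,    0.]), array([-49., 629.,   0.]), array([ -72., -673.,    0.])]
{'time_s': np.float64(0.1), 'joints': array([ 1.182,  0.116,  1.442, -0.   ,  1.584, -0.038]), 'dq': array([-0.001, -0.001, -0.001, -0.   , -0.001,  0.   ]), 'tau': array([ 2.0000e-03, -7.2289e+01, -6.2387e+01,  7.8000e-02,  2.3000e-02,
       -0.0000e+00]), 'ee_pos': array([231.91 , 633.713, 218.012]), 'tool_rot': array([ 2.575e+00,  1.799e+00, -1.000e-03]), 'wrist_force': array([-0.788,  0.123,  0.171]), 'torque': array([-0.006,  0.006,  0.038]), 'grip_width': np.float64(93.071)}
```

View pics/top0.png

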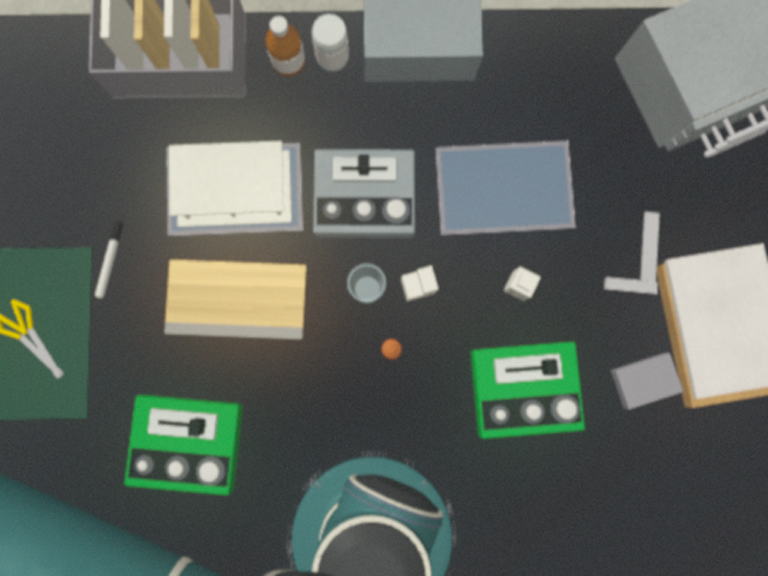

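View pics/scene0.png

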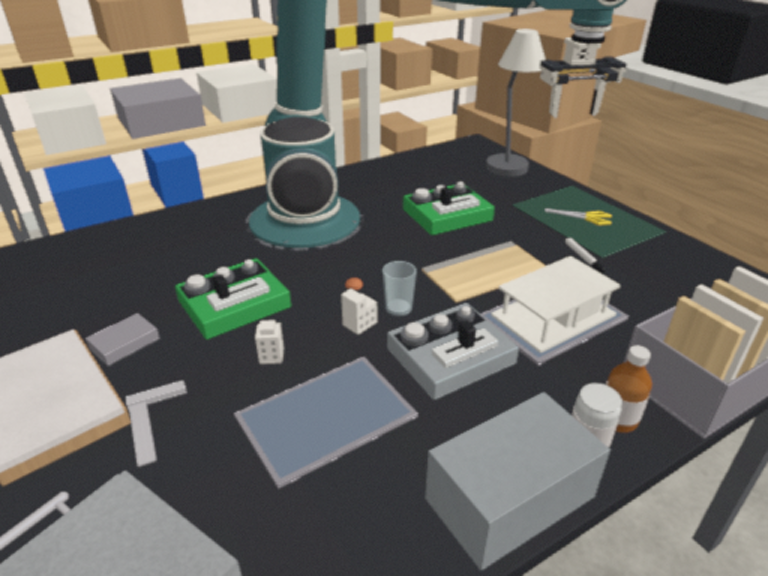

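Top view (768 px scale): grey console (364,190), free panel to the right (505,187), busy panel to the left (235,188), board (235,298), jar (367,283). There are two white buildings: one with a ridge at (420,283) and one at (522,283), a tower or stepped block. Look-alikes for the console are the green ones at (527,390) and (182,445). Look-alikes for buildings are the white bottle (330,42), the large model (228,180) and the grey brick (647,380), none of which match. I choose the grey console and the two buildings, and check them in one close crop.

```bash
cat > m.py <<'E'
from h import *
import pickle
t=pickle.load(open("top.pkl","rb")); s=pickle.load(open("scene.pkl","rb"))
def q(l,u,v,z): print(l,np.round(ray(t,(u/1.5,v/1.5),z),1))
for l,u,v,z in [("panelfree TL",436,148,8),("TR",569,142,8),("BR",575,227,8),("BL",441,233,8),("board TL",169,261,6),("TR",307,265,6),("BR",303,328,6),("BL",165,323,6),
 ("sel",363,157,94),("sel54",363,165,94-40),("ks",332,209,62),("km",364,209,62),("kl",397,210,62),("conTL",314,150,40),("conTR",414,150,40),("conBR",415,224,40),("conBL",314,224,40),("jarbase",368,290,0),("jarrim",366,279,90),("busyTR",300,144,8),("busyBR",302,230,8)]: q(l,u,v,z)
a=t["color"][160:215,225:380]; b=s["color"][180:250,160:320]
a=cv2.resize(a,None,fx=5,fy=5,interpolation=cv2.INTER_CUBIC); b=cv2.resize(b,(a.shape[1],300),interpolation=cv2.INTER_CUBIC)
cv2.imwrite("pics/crop1.png",np.vstack([a,b]))
E
python3 m.py
```

```text
panelfree TL [ 680.8 -127.     8. ]
TR [ 688.6 -367.6    8. ]
BR [ 532.5 -371.2    8. ]
BL [ 525.1 -132.     8. ]
board TL [482.3 350.4   6. ]
TR [471.5 106.5   6. ]
BR [360.  114.1   6. ]
BL [372.6 355.6   6. ]
sel [638.9   3.8  94. ]
sel54 [637.3   4.4  54. ]
ks [558.6  58.2  62. ]
km [557.9   3.7  62. ]
kl [555.3 -52.5  62. ]
conTL [669.7  90.   40. ]
conTR [667.2 -85.2  40. ]
conBR [535.3 -84.1  40. ]
conBL [537.8  90.8  40. ]
jarbase [426.   -0.7   0. ]
jarrim [433.8   1.7  90. ]
busyTR [691.6 117.9   8. ]
busyBR [534.2 114.9   8. ]
```

View pics/crop1.png

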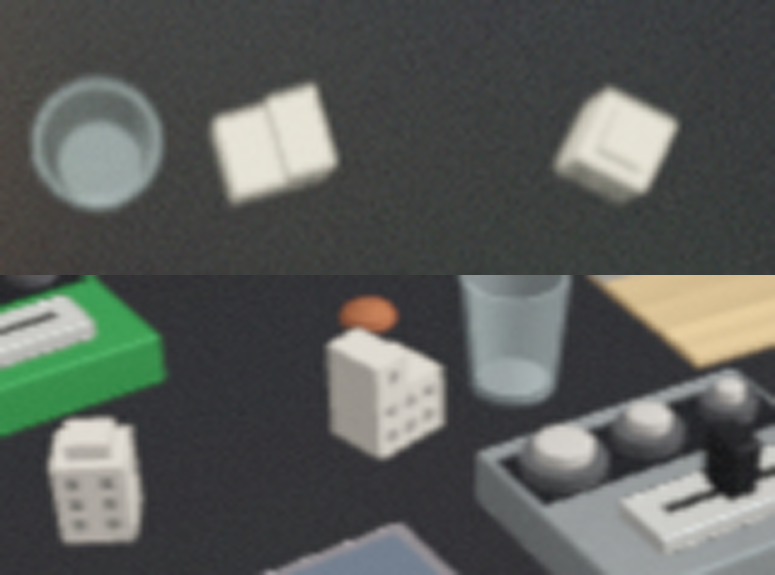

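Crop: left building at (275,143) has two roof levels, so it is the stepped block (about 15° yaw, tall half towards -y). The right one at (617,143) is the tower with cap, yaw about -31° mod 90. The grey console is confirmed. Next I move over them for a wrist view.

Call:
apply_moves --pt "0 0 -55 198 -784 130 1" --pt "0 0 -55 198 -784 130 1" --pt "0 0 -55 198 -784 130 1" --pt "0 0 -55 198 -784 130 1" --pt "0 0 -55 198 -784 130 1" --pt "0 0 -55 198 -784 130 1" --pt "0 0 -55 198 -784 130 1" --pt "0 0 -55 198 -784 130 1" --pt "0 0 -55 198 -784 130 1" --pt "0 0 -55 198 -784 130 1" --pt "0 0 -55 198 -784 130 1" --pt "0 0 -55 198 -784 130 1"

```text
time_s: 1.3
ee_pos: [376.7, 57.6, 314.2]
tool_rot: [-3.115, -0.408, -0.001]
wrist_force: [0.3, 0.7, 0.3]
grip_width: 93.1
```

Call:
apply_moves --pt "0 0 0 50 -200 0 1" --pt "0 0 0 50 -200 0 1" --pt "0 0 0 50 -200 0 1" --pt "0 0 0 50 -200 0 1" --pt "0 0 0 50 -200 0 1" --pt "0 0 0 50 -200 0 1" --pt "0 0 0 50 -200 0 1"

```text
time_s: 2.0
ee_pos: [426.9, -139.7, 313.8]
tool_rot: [-3.115, -0.408, 0.0]
wrist_force: [0.4, 0.2, -0.3]
grip_width: 93.3
```

```bash
python3 - <<'E'
from h import *
import pickle
c=cam("wrist"); c["state"]=sensors.state(); pickle.dump(c,open("w1.pkl","wb")); cv2.imwrite("pics/w1.png",cv2.resize(c["color"],None,fx=1.5,fy=1.5))
c2=cam("top"); pickle.dump(c2,open("top2.pkl","wb"))
print(c["state"]["ee_pos"],c["state"]["tool_rot"],-np.array(c["R"]).T@np.array(c["t"]).ravel(),c["camera_matrix"][0])
E
```

```text
[ 426.9381135  -139.36717574  314.00730864] [-3.11477724e+00 -4.09231850e-01 -5.08152505e-04] [406.88689758 -59.65315665 481.53995852] [327.45593194   0.         258.55899692]
```

View pics/w1.png

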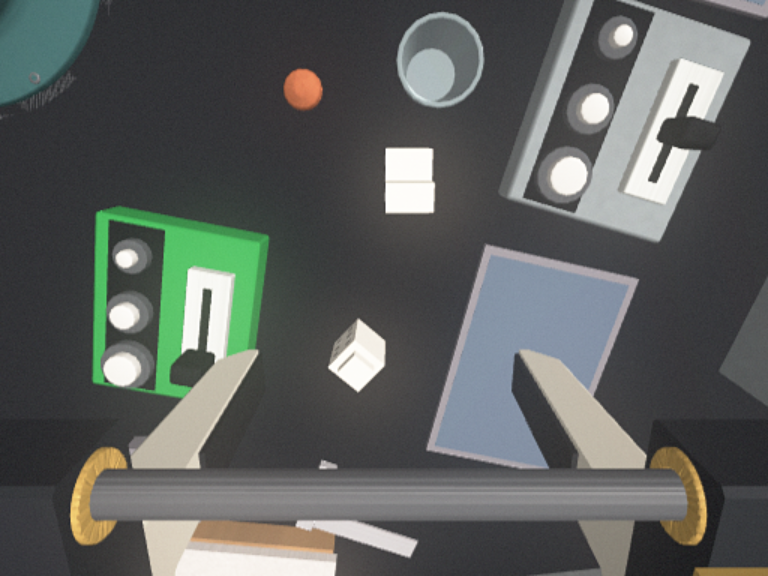

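Wrist view: stepped block aligned with the tool at (410,180), tower at (358,353), free panel corners (487,246), (638,278), (428,450), keys at (622,36), (594,108), (569,176), selector grip (688,132), jar (440,60).

```bash
python3 - <<'E'
from h import *
import pickle
c=pickle.load(open("w1.pkl","rb"));t=pickle.load(open("top.pkl","rb"));s=pickle.load(open("scene.pkl","rb"))
g=c["color"].astype(int)
m=((g.min(2)>165)).astype(np.uint8)
for n,(x0,y0,x1,y1) in {"step":(245,90,300,150),"tower":(210,205,265,268)}.items():
    k=np.zeros_like(m);k[y0:y1,x0:x1]=m[y0:y1,x0:x1]
    cs=max(cv2.findContours(k,0,1)[0],key=cv2.contourArea)
    r=cv2.minAreaRect(cs); print(n,r)
    for z in (48,58,70,72): print(z,[np.round(ray(c,p,z)[:2],1) for p in cv2.boxPoints(r)], np.round(ray(c,r[0],z)[:2],1))
for n,p,z in [("ks",(622,36),62),("km",(594,108),62),("kl",(569,176),62),("pTL",(487,246),8),("pTR",(638,278),8),("pBL",(428,450),8),("conBR",(576,214),40),("conTR",(661,241),40),("conTL",(750,43),40),("jarbase",(430,75),0),("jarrim",(440,60),90)]:
    print(n,np.round(ray(c,np.array(p)/1.5,z),1))
def tri(*obs):
    A=np.zeros((3,3));b=np.zeros(3)
    for cc,p in obs:
        o=ray(cc,p,0);d=ray(cc,p,100)-o;d/=np.linalg.norm(d);P=np.eye(3)-np.outer(d,d);A+=P;b+=P@o
    return np.round(np.linalg.solve(A,b),1)
# dark grip extents wrist crop
cr=c["color"][30:140,370:500]; cr2=t["color"][95:130,215:275]; cr3=s["color"][200:262,255:350]
cv2.imwrite("pics/c2.png",np.hstack([cv2.resize(cr,(400,338),interpolation=2),cv2.resize(cr3,(380,338),interpolation=2)]))
E
```

```text
step ((273.0, 120.0), (42.0, 32.0), 90.0)
48 [array([407.3, -69.4]), array([446.6, -58.9]), array([ 461.8, -110. ]), array([ 420.9, -120.9])] [434.  -89.3]
58 [array([407.3, -69.2]), array([445.7, -58.9]), array([ 460.5, -108.8]), array([ 420.6, -119.5])] [433.4 -88.6]
70 [array([407.2, -68.9]), array([444.6, -58.9]), array([ 459. , -107.5]), array([ 420.2, -117.8])] [432.6 -87.8]
72 [array([407.2, -68.9]), array([444.4, -58.9]), array([ 458.7, -107.2]), array([ 420.2, -117.5])] [432.5 -87.7]
tower ((239.47561645507812, 237.28048706054688), (32.640316009521484, 38.2625732421875), 38.65980911254883)
48 [array([ 399.2, -278.5]), array([ 421.7, -224.5]), array([ 464.7, -245.4]), array([ 443.1, -301.2])] [ 432.1 -261.9]
58 [array([ 399.4, -273.4]), array([ 421.3, -220.7]), array([ 463.4, -241.1]), array([ 442.3, -295.6])] [ 431.5 -257.2]
70 [array([ 399.6, -267.4]), array([ 420.9, -216.1]), array([ 461.8, -236. ]), array([ 441.3, -288.9])] [ 430.8 -251.6]
72 [array([ 399.7, -266.3]), array([ 420.9, -215.3]), array([ 461.5, -235.1]), array([ 441.1, -287.8])] [ 430.7 -250.7]
ks [561.8  58.3  62. ]
km [560.7   4.2  62. ]
kl [560.8 -50.9  62. ]
pTL [ 527.2 -133.5    8. ]
pTR [ 683.7 -125.5    8. ]
pBL [ 537.1 -372.8    8. ]
conBR [587.  -80.1  40. ]
conTR [671.1 -83.1  40. ]
conTL [672.5  86.6  40. ]
jarbase [429.8   1.5   0. ]
jarrim [429.7   1.6  90. ]
```

View pics/c2.png

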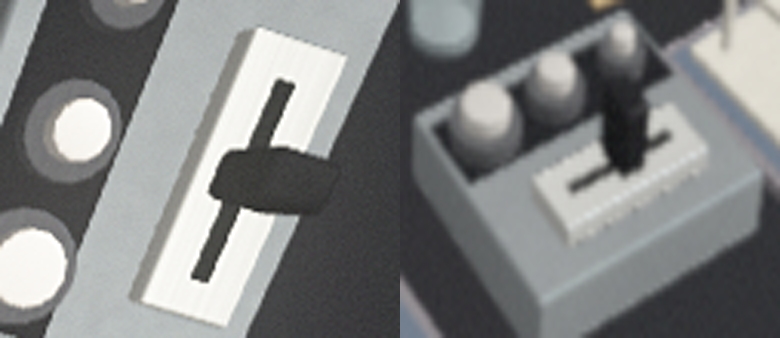

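Stepped block: edges measure 40.7 × 49.8 mm against 40 × 50, centre (433,-88), yaw about 15°. Descending on it.

Call:
apply_moves --pt "0 0 0 6 51 -190 1" --pt "0 0 0 6 51 -190 1" --pt "0 0 0 6 51 -190 1" --pt "0 0 0 6 51 -190 1" --pt "0 0 0 6 51 -190 1" --pt "0 0 0 6 51 -190 1" --pt "0 0 0 6 51 -225 1" --pt "0 0 0 6 51 -260 1" --pt "0 0 0 6 51 -285 1" --pt "0 0 0 6 51 -298 1" --pt "0 0 0 6 51 -298 1" --pt "0 0 0 6 51 -298 1"

```text
time_s: 3.3
ee_pos: [434.2, -89.9, 18.1]
tool_rot: [3.114, 0.407, 0.003]
wrist_force: [-0.3, -0.6, 0.8]
grip_width: 93.3
```

Call:
apply_moves --pt "0 0 0 0 0 0 -1" --pt "0 0 0 0 0 0 -1" --pt "0 0 0 0 0 0 -1" --pt "0 0 0 0 0 0 -1" --pt "0 0 0 0 0 0 -1" --pt "0 0 0 0 0 0 -1" --pt "0 0 0 0 0 0 -1" --pt "0 0 0 0 0 0 -1" --pt "0 0 0 0 0 0 -1" --pt "0 0 0 0 0 0 -1"

```text
time_s: 4.3
ee_pos: [433.0, -89.5, 15.9]
tool_rot: [-3.115, -0.407, 0.0]
wrist_force: [-2.1, -0.6, 0.9]
grip_width: 39.8
```

Call:
apply_moves --pt "0 0 0 0 0 50 -1" --pt "0 0 0 0 0 80 -1" --pt "0 0 0 40 -25 80 -1" --pt "0 0 0 80 -50 80 -1" --pt "0 0 0 120 -75 80 -1" --pt "0 0 0 165 -103 80 -1" --pt "0 0 0 165 -103 80 -1" --pt "0 0 0 165 -103 50 -1" --pt "0 0 0 165 -103 25 -1" --pt "0 0 0 165 -103 14 -1" --pt "0 0 0 165 -103 14 -1" --pt "0 0 0 165 -103 14 -1"

```text
time_s: 5.5
ee_pos: [598.4, -192.5, 31.0]
tool_rot: [3.115, 0.407, 0.001]
wrist_force: [0.9, -0.5, -1.8]
grip_width: 39.8
```

Call:
apply_moves --pt "0 0 0 0 0 -3 -1" --pt "0 0 0 0 0 -5 -1" --pt "0 0 0 0 0 -5 -1" --pt "0 0 0 0 0 -5 -1"

```text
time_s: 5.9
ee_pos: [598.1, -192.5, 25.2]
tool_rot: [3.115, 0.407, 0.001]
wrist_force: [-0.2, 0.1, -1.9]
grip_width: 39.6
```

Call:
apply_moves --pt "0 0 0 0 0 -1 -1" --pt "0 0 0 0 0 -1 -1" --pt "0 0 0 0 0 -1 -1"

```text
time_s: 6.2
ee_pos: [598.0, -192.5, 23.9]
tool_rot: [-3.115, -0.407, 0.0]
wrist_force: [-0.2, -0.7, -1.7]
grip_width: 39.8
```

Call:
apply_moves --pt "0 0 0 0 0 -0.5 1" --pt "0 0 0 0 0 -0.5 1" --pt "0 0 0 0 0 -0.5 1" --pt "0 0 0 0 0 -0.5 1" --pt "0 0 0 0 0 -0.5 1" --pt "0 0 0 0 0 -0.5 1" --pt "0 0 0 0 0 -0.5 1" --pt "0 0 0 0 0 15 1" --pt "0 0 0 0 0 50 1" --pt "0 0 0 0 0 100 1" --pt "0 0 0 0 0 150 1"

```text
time_s: 7.3
ee_pos: [597.6, -192.3, 176.6]
tool_rot: [-3.115, -0.407, 0.0]
wrist_force: [0.9, -0.2, 0.1]
grip_width: 93.0
```

Call:
apply_moves --pt "0 0 0 -148 -138 76 1" --pt "0 0 0 -148 -138 76 1" --pt "0 0 0 -148 -138 76 1" --pt "0 0 0 -148 -138 76 1" --pt "0 0 0 -148 -138 76 1" --pt "0 0 0 -148 -138 76 1" --pt "0 0 0 -148 -138 76 1" --pt "0 0 0 -148 -138 76 1"

```text
time_s: 8.1
ee_pos: [450.7, -329.5, 249.3]
tool_rot: [-3.114, -0.409, 0.001]
wrist_force: [0.5, 0.1, -0.4]
grip_width: 92.8
```

```bash
python3 - <<'E'
from h import *
import pickle
c=cam("wrist"); c["state"]=sensors.state(); pickle.dump(c,open("w2.pkl","wb")); cv2.imwrite("pics/w2.png",cv2.resize(c["color"],None,fx=1.5,fy=1.5))
print(c["state"]["ee_pos"],c["state"]["tool_rot"],-np.array(c["R"]).T@np.array(c["t"]).ravel())
m=(c["color"].min(2)>165).astype(np.uint8)
for k in cv2.findContours(m,0,1)[0]:
    if 300<cv2.contourArea(k)<5000: print(cv2.minAreaRect(k))
E
```

```text
[ 450.7360282  -329.50662623  249.1974212 ] [-3.11382962e+00 -4.09485383e-01  1.06421996e-03] [ 430.71757073 -249.56160341  417.05194191]
((161.49996948242188, 364.9999694824219), (132.99996948242188, 35.99999237060547), -0.0)
((192.5, 301.0), (81.0, 20.0), -0.0)
((256.5772399902344, 264.67230224609375), (100.16818237304688, 60.02971267700195), 20.85445785522461)
((44.25000762939453, 110.25000762939453), (31.819805145263672, 29.698482513427734), 45.0)
((254.31222534179688, 107.55655670166016), (36.99699783325195, 37.131534576416016), 42.27368927001953)
((437.0, 78.0), (52.0, 52.0), 90.0)
((44.54362869262695, 54.91946029663086), (24.90464973449707, 24.249263763427734), 55.00797653198242)
((119.96794891357422, 68.68281555175781), (43.03025817871094, 114.685791015625), 4.236394882202148)
```

View pics/w2.png

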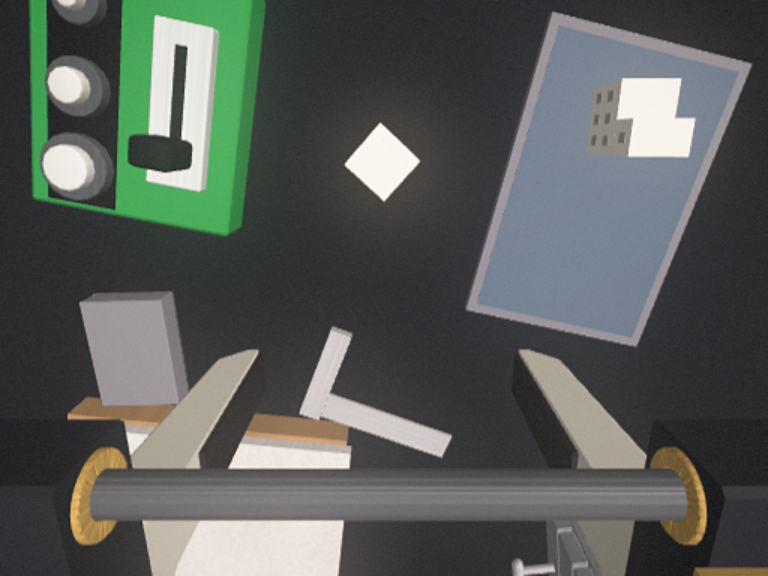

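Wrist view: stepped block stands on the panel at (645,118). The tower is directly below the camera at (382,161), its corners at (380,123), (420,161), (384,201), (345,162).

```bash
python3 - <<'E'
from h import *
import pickle
c=pickle.load(open("w2.pkl","rb"))
P=[ray(c,np.array(p)/1.5,58)[:2] for p in((380,123),(420,161),(384,201),(345,162))]
P=np.array(P);print(P.round(1),P.mean(0)); E=np.roll(P,-1,0)-P
print([(np.hypot(*e).round(1),np.degrees(np.arctan2(e[1],e[0])).round(1)) for e in E])
print(ray(c,(254.3,107.6),58))
for p in((553,12),(751,65),(636,346),(467,309)):print(ray(c,np.array(p)/1.5,8).round(1))
E
```

```text
[[ 422.8 -242.1]
 [ 456.6 -259.4]
 [ 439.2 -293.1]
 [ 405.6 -273.8]] [ 431.06716332 -267.06268569]
[(np.float64(38.0), np.float64(-27.1)), (np.float64(37.9), np.float64(-117.3)), (np.float64(38.8), np.float64(150.2)), (np.float64(36.1), np.float64(61.4))]
[ 430.36932793 -266.68344983   58.        ]
[ 525.7 -132.6    8. ]
[ 684.3 -127.3    8. ]
[ 693.8 -365.7    8. ]
[ 535.4 -371.5    8. ]
```

Call:
apply_moves --pt "0 0 -44 -20 62.5 -100 1" --pt "0 0 -44 -20 62.5 -100 1" --pt "0 0 -44 -20 62.5 -100 1" --pt "0 0 -44 -20 62.5 -100 1" --pt "0 0 -44 -20 62.5 -100 1" --pt "0 0 -44 -20 62.5 -100 1" --pt "0 0 -44 -20 62.5 -140 1" --pt "0 0 -44 -20 62.5 -180 1" --pt "0 0 -44 -20 62.5 -215 1" --pt "0 0 -44 -20 62.5 -233 1" --pt "0 0 -44 -20 62.5 -233 1" --pt "0 0 -44 -20 62.5 -233 1"

```text
time_s: 9.35
ee_pos: [430.4, -267.8, 17.4]
tool_rot: [-3.042, 0.785, 0.0]
wrist_force: [-0.1, -0.9, 0.6]
grip_width: 92.9
```

Call:
apply_moves --pt "0 0 0 0 0 0 -1" --pt "0 0 0 0 0 0 -1" --pt "0 0 0 0 0 0 -1" --pt "0 0 0 0 0 0 -1" --pt "0 0 0 0 0 0 -1" --pt "0 0 0 0 0 0 -1" --pt "0 0 0 0 0 0 -1" --pt "0 0 0 0 0 0 -1" --pt "0 0 0 0 0 0 -1" --pt "0 0 0 0 0 0 -1"

```text
time_s: 10.35
ee_pos: [430.0, -267.9, 16.9]
tool_rot: [-3.041, 0.789, 0.0]
wrist_force: [-1.2, 0.4, 0.4]
grip_width: 37.8
```

Call:
apply_moves --pt "0 0 0 0 0 50 -1" --pt "0 0 0 0 0 80 -1" --pt "0 0 8 45 -20 80 -1" --pt "0 0 16 90 -37 80 -1" --pt "0 0 24 135 -37 80 -1" --pt "0 0 30 175 -37 80 -1" --pt "0 0 30 175 -37 80 -1" --pt "0 0 30 175 -37 50 -1" --pt "0 0 30 175 -37 25 -1" --pt "0 0 30 175 -37 13 -1" --pt "0 0 30 175 -37 13 -1" --pt "0 0 30 175 -37 13 -1"

```text
time_s: 11.55
ee_pos: [605.2, -305.2, 30.9]
tool_rot: [3.141, 0.024, 0.001]
wrist_force: [0.8, -0.3, -0.4]
grip_width: 37.8
```

Call:
apply_moves --pt "0 0 0 0 0 -3 -1" --pt "0 0 0 0 0 -5 -1" --pt "0 0 0 0 0 -5 -1" --pt "0 0 0 0 0 -5 -1" --pt "0 0 0 0 0 -5 -1"

```text
time_s: 12.05
ee_pos: [605.1, -305.0, 25.1]
tool_rot: [3.141, 0.025, 0.0]
wrist_force: [-0.3, 0.3, -1.1]
grip_width: 37.7
```

Call:
apply_moves --pt "0 0 0 0 0 -0.5 1" --pt "0 0 0 0 0 -0.5 1" --pt "0 0 0 0 0 -0.5 1" --pt "0 0 0 0 0 -0.5 1" --pt "0 0 0 0 0 -0.5 1" --pt "0 0 0 0 0 -0.5 1" --pt "0 0 0 0 0 -0.5 1" --pt "0 0 0 0 0 15 1" --pt "0 0 0 0 0 50 1" --pt "0 0 0 0 0 100 1" --pt "0 0 0 0 0 150 1"

```text
time_s: 13.15
ee_pos: [604.6, -304.7, 177.6]
tool_rot: [-3.141, -0.025, 0.0]
wrist_force: [2.0, 0.1, 0.2]
grip_width: 93.3
```

Call:
apply_moves --pt "0 0 0 32 350 5 -1" --pt "0 0 0 32 350 5 -1" --pt "0 0 0 32 350 5 -1" --pt "0 0 0 32 350 5 -1" --pt "0 0 0 32 350 5 -1" --pt "0 0 0 32 350 5 -1" --pt "0 0 0 32 350 5 -1" --pt "0 0 0 32 350 5 -1" --pt "0 0 0 32 350 5 -1" --pt "0 0 0 32 350 5 -1" --pt "0 0 0 32 350 5 -1"

```text
time_s: 14.25
ee_pos: [637.0, 43.7, 180.2]
tool_rot: [3.141, 0.022, 0.0]
wrist_force: [1.2, 0.6, -0.8]
grip_width: 9.8
```

```bash
python3 - <<'E'
from h import *
import pickle
w=cam("wrist"); c=cam("scene"); t=cam("top"); pickle.dump((w,c,t),open("w3.pkl","wb"))
a=cv2.resize(w["color"],(400,300)); b=cv2.resize(c["color"][170:330,120:400],(400,300),interpolation=2)
d=cv2.resize(t["color"][80:170,200:395],(800,290),interpolation=2)
cv2.imwrite("pics/w3.png",np.vstack([np.hstack([a,b]),d])); print(sensors.state()["ee_pos"],sensors.state()["grip_width"])
E
```

```text
[637.02558935  43.99493606 179.97998161] 0.9164739696641132
```

View pics/w3.png

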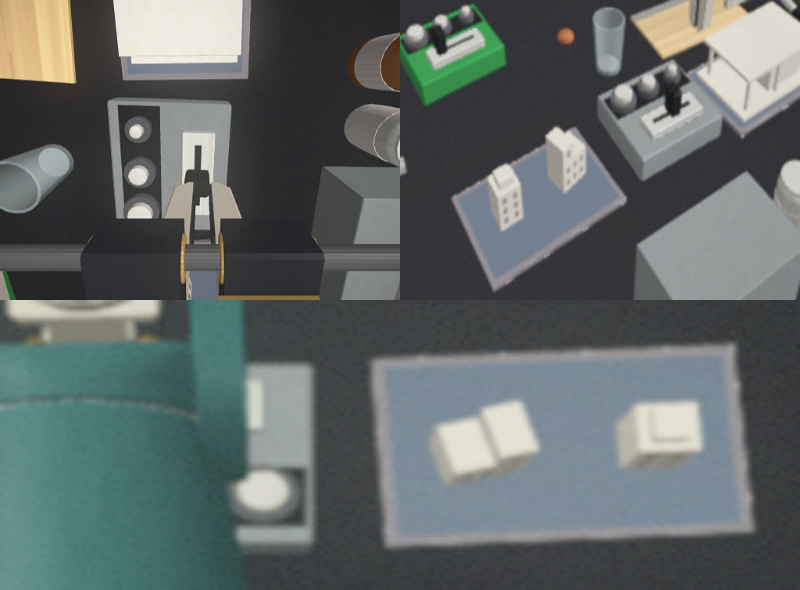

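Both buildings stand on the panel (tower at (506,200), stepped at (568,160) in the scene crop). The wrist crop shows the selector grip at (197,183).

```bash
python3 - <<'E'
from h import *
import pickle
w,c,t=pickle.load(open("w3.pkl","rb"))
for l,p,z in [("griptop far edge",(197,171),94),("c",(197,180),94),("trackfar",(198,131),54),("ks",(137,131),62),("km",(141,175),62),("slotfar",(198,146),54)]: print(l,ray(w,np.array(p)*1.28,z).round(1))
print(-np.array(w["R"]).T@np.array(w["t"]).ravel())
g=w["color"]; cv2.imwrite("pics/w4.png",cv2.resize(g[150:290,130:320],None,fx=4,fy=4,interpolation=2))
E
```

```text
griptop far edge [633.5  24.9  94. ]
c [633.6  14.5  94. ]
trackfar [633.6  59.4  54. ]
ks [564.1  60.2  62. ]
km [565.5   5.9  62. ]
slotfar [633.8  41.1  54. ]
[637.30856914 126.6428868  347.89540933]
```

View pics/w4.png

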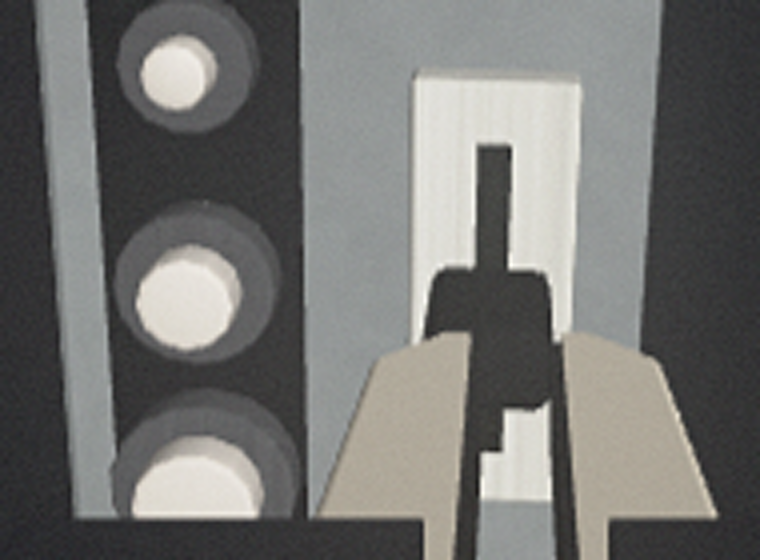

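Call:
apply_moves --pt "0 0 0 -2 0 -50 -1" --pt "0 0 0 -2 0 -90 -1" --pt "0 0 0 -2 0 -112 -1" --pt "0 0 0 -2 0 -112 -1" --pt "0 0 0 -2 -8 -112 -1" --pt "0 0 0 -2 -16 -112 -1" --pt "0 0 0 -2 -24 -112 -1" --pt "0 0 0 -2 -30 -112 -1" --pt "0 0 0 -2 -36 -112 -1" --pt "0 0 0 -2 -42 -112 -1"

```text
time_s: 15.4
ee_pos: [635.2, 2.5, 68.3]
tool_rot: [-3.141, -0.024, -0.001]
wrist_force: [-0.5, 1.4, 0.8]
grip_width: -0.2
```

Call:
apply_moves --pt "0 0 0 0 -2 0 -1" --pt "0 0 0 0 -4 0 -1" --pt "0 0 0 0 -5 0 -1" --pt "0 0 0 0 -5 0 -1"

```text
time_s: 15.8
ee_pos: [635.0, -2.0, 67.8]
tool_rot: [3.141, 0.025, -0.0]
wrist_force: [0.1, -0.3, -0.1]
grip_width: 0.7
```

Call:
apply_moves --pt "0 0 0 0 -2 0 -1" --pt "0 0 0 0 -4 0 -1" --pt "0 0 0 0 -5 0 -1" --pt "0 0 0 0 -6 0 -1"

```text
time_s: 16.2
ee_pos: [634.9, -7.2, 67.8]
tool_rot: [-3.14, -0.025, 0.001]
wrist_force: [-2.2, 12.7, 1.8]
grip_width: 0.1
```

Call:
apply_moves --pt "0 0 0 0 -1 0 -1" --pt "0 0 0 0 -2 0 -1" --pt "0 0 0 0 -3 0 -1"

```text
time_s: 16.5
ee_pos: [634.9, -7.8, 68.0]
tool_rot: [-3.136, -0.026, 0.001]
wrist_force: [-2.3, 31.1, 3.8]
grip_width: 0.4
```

Call:
apply_moves --pt "0 0 0 0 -1 0 -1" --pt "0 0 0 0 -2 0 -1" --pt "0 0 0 0 -2 0 -1"

```text
time_s: 16.8
ee_pos: [634.9, -8.1, 68.1]
tool_rot: [-3.133, -0.027, 0.0]
wrist_force: [-2.4, 39.0, 4.3]
grip_width: 0.6
```

Selector is at its stop (force climbed 13 → 39 N with no motion). Backing off and going over the small key.

Call:
apply_moves --pt "0 0 0 0 10 0 -1" --pt "0 0 0 0 25 0 -1" --pt "0 0 0 0 25 45 -1" --pt "0 0 0 -40 50 45 -1" --pt "0 0 0 -72.5 72.5 45 -1" --pt "0 0 0 -72.5 72.5 45 -1" --pt "0 0 0 -72.5 72.5 2 -1" --pt "0 0 0 -72.5 72.5 2 -1" --pt "0 0 0 -72.5 72.5 2 -1"

```text
time_s: 17.7
ee_pos: [562.4, 59.4, 69.9]
tool_rot: [3.141, 0.024, -0.003]
wrist_force: [0.4, 0.6, 1.1]
grip_width: 0.2
```

```bash
python3 - <<'E'
from h import *
import pickle
w=cam("wrist"); c=cam("scene"); pickle.dump((w,c),open("w5.pkl","wb"))
a=cv2.resize(w["color"][180:384,130:390],(400,314),interpolation=2); b=cv2.resize(c["color"][190:270,245:355],(400,314),interpolation=2)
cv2.imwrite("pics/w5.png",np.hstack([a,b])); print(sensors.state()["ee_pos"])
E
```

```text
[563.3509064   59.40270533  71.39693791]
```

View pics/w5.png

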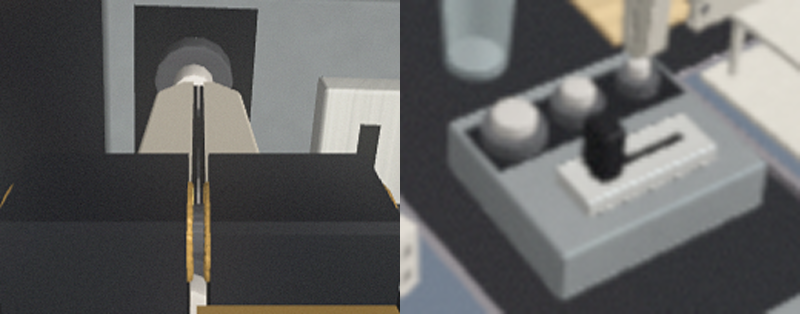

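Wrist crop: fingertips centred on the small key (195,75). Scene crop: selector at its -y end (605,150). Pressing.

Call:
apply_moves --pt "0 0 0 0 0 -8 -1" --pt "0 0 0 0 0 -12 -1" --pt "0 0 0 0 0 -15.5 -1" --pt "0 0 0 0 0 -15.5 -1" --pt "0 0 0 0 0 -15.5 -1" --pt "0 0 0 0 0 -15.5 -1"

```text
time_s: 18.4
ee_pos: [563.3, 59.4, 56.0]
tool_rot: [3.141, 0.025, 0.003]
wrist_force: [-2.8, -1.8, 16.3]
grip_width: 0.3
```

Call:
apply_moves --pt "0 0 0 0 0 0 -1" --pt "0 0 0 0 0 0 -1" --pt "0 0 0 0 0 0 -1" --pt "0 0 0 0 0 15 -1" --pt "0 0 0 0 0 25 -1" --pt "0 0 0 0 -30 25 -1" --pt "0 0 0 0 -54.5 25 -1" --pt "0 0 0 0 -54.5 15.5 -1" --pt "0 0 0 0 -54.5 15.5 -1"

```text
time_s: 19.3
ee_pos: [561.9, 4.9, 68.8]
tool_rot: [-3.141, -0.023, 0.003]
wrist_force: [-1.1, -0.3, -0.7]
grip_width: 0.5
```

Call:
apply_moves --pt "0 0 0 0 0 -8 -1" --pt "0 0 0 0 0 -12 -1" --pt "0 0 0 0 0 -15.5 -1" --pt "0 0 0 0 0 -15.5 -1" --pt "0 0 0 0 0 -15.5 -1" --pt "0 0 0 0 0 -15.5 -1"

```text
time_s: 19.9
ee_pos: [562.8, 5.6, 56.0]
tool_rot: [-3.141, -0.026, -0.001]
wrist_force: [-8.1, 0.9, 19.4]
grip_width: 0.3
```

Call:
apply_moves --pt "0 0 0 0 0 0 -1" --pt "0 0 0 0 0 0 -1" --pt "0 0 0 0 0 0 -1" --pt "0 0 0 0 0 15 -1" --pt "0 0 0 0 0 25 -1" --pt "0 0 0 0 -30 25 -1" --pt "0 0 0 0 -55 25 -1" --pt "0 0 0 0 -55 15.5 -1" --pt "0 0 0 0 -55 15.5 -1"

```text
time_s: 20.8
ee_pos: [561.9, -49.9, 68.7]
tool_rot: [-3.141, -0.023, 0.003]
wrist_force: [-0.6, 0.4, 0.0]
grip_width: 0.3
```

Call:
apply_moves --pt "0 0 0 0 0 -8 -1" --pt "0 0 0 0 0 -12 -1" --pt "0 0 0 0 0 -15.5 -1" --pt "0 0 0 0 0 -15.5 -1" --pt "0 0 0 0 0 -15.5 -1" --pt "0 0 0 0 0 -15.5 -1"

```text
time_s: 21.4
ee_pos: [562.8, -49.3, 56.0]
tool_rot: [-3.141, -0.026, -0.001]
wrist_force: [-8.5, 2.0, 20.0]
grip_width: 0.5
```

Call:
apply_moves --pt "0 0 0 0 0 0 -1" --pt "0 0 0 0 0 0 -1" --pt "0 0 0 0 0 0 -1" --pt "0 0 0 0 0 15 -1" --pt "0 0 0 0 0 60 -1" --pt "0 0 0 0 0 110 -1" --pt "0 0 0 0 0 160 -1" --pt "0 0 0 10 -50 180 -1"

```text
time_s: 22.2
ee_pos: [572.6, -92.8, 239.0]
tool_rot: [3.141, 0.032, 0.011]
wrist_force: [0.9, -0.4, 1.0]
grip_width: 0.6
```

Call:
apply_moves --pt "0 0 0 30 -230 0 1" --pt "0 0 0 30 -230 0 1" --pt "0 0 0 30 -230 0 1" --pt "0 0 0 30 -230 0 1" --pt "0 0 0 30 -230 0 1" --pt "0 0 0 30 -230 0 1" --pt "0 0 0 30 -230 0 1" --pt "0 0 0 30 -230 0 1"

```text
time_s: 23.0
ee_pos: [601.8, -324.5, 232.8]
tool_rot: [-3.141, -0.026, -0.0]
wrist_force: [0.4, 0.8, -0.4]
grip_width: 59.9
```

```bash
python3 - <<'E'
from h import *
import pickle
w=cam("wrist"); c=cam("scene"); t=cam("top"); pickle.dump((w,c,t),open("w6.pkl","wb"))
b=cv2.resize(c["color"][170:330,120:400],(400,250),interpolation=2); d=cv2.resize(t["color"][80:240,90:290],(400,250),interpolation=2)
cv2.imwrite("pics/w6.png",np.vstack([cv2.resize(w["color"],None,fx=1.5625,fy=1.5625)[:350],np.hstack([b,d])])); print(sensors.state()["ee_pos"])
m=(w["color"].min(2)>165).astype(np.uint8)
for k in cv2.findContours(m,0,1)[0]:
    if 300<cv2.contourArea(k)<5000: 
        r=cv2.minAreaRect(k); print(r,ray(w,r[0],66).round(1),[tuple(ray(w,p,66)[:2].round(1)) for p in cv2.boxPoints(r)])
E
```

```text
[ 601.82949846 -324.51448574  233.0581976 ]
((163.5, 365.0), (36.0, 23.0), 90.0) [ 485.9 -578.4   66. ] [(np.float64(473.5), np.float64(-550.3)), (np.float64(502.3), np.float64(-549.8)), (np.float64(498.9), np.float64(-607.6)), (np.float64(468.8), np.float64(-608.2))]
((209.73170471191406, 291.91461181640625), (28.601768493652344, 16.896024703979492), 6.340191841125488) [ 548.1 -469.    66. ] [(np.float64(529.8), np.float64(-478.7)), (np.float64(532.9), np.float64(-455.8)), (np.float64(566.1), np.float64(-459.4)), (np.float64(563.6), np.float64(-482.5))]
((13.5, 275.5), (27.0, 71.0), 0.0) [ 320.8 -450.9   66. ] [(np.float64(294.5), np.float64(-500.0)), (np.float64(315.0), np.float64(-405.8)), (np.float64(345.3), np.float64(-405.2)), (np.float64(327.0), np.float64(-499.5))]
((348.5329284667969, 269.7714538574219), (92.52665710449219, 34.011470794677734), 68.0615234375) [ 709.1 -436.6   66. ] [(np.float64(667.8), np.float64(-391.4)), (np.float64(701.4), np.float64(-375.6)), (np.float64(753.7), np.float64(-485.4)), (np.float64(717.7), np.float64(-504.2))]
((158.5243377685547, 271.5873107910156), (83.02381896972656, 79.41177368164062), 1.5275253057479858) [ 489.6 -442.8   66. ] [(np.float64(434.4), np.float64(-496.4)), (np.float64(448.5), np.float64(-392.2)), (np.float64(540.5), np.float64(-393.3)), (np.float64(534.3), np.float64(-497.8))]
```

View pics/w6.png

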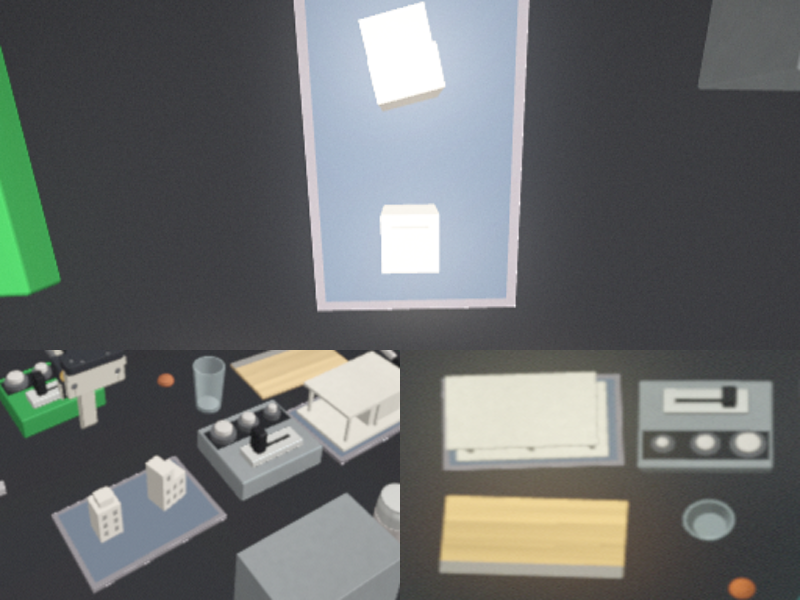

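Both buildings still stand on the panel (wrist: stepped about (402,52), tower about (410,240)), the selector is at its -y end, and the board and jar are untouched. Measuring both buildings and the board.

```bash
python3 - <<'E'
from h import *
import pickle
w,c,t=pickle.load(open("w6.pkl","rb"))
k=1.5625
print("tower",[ray(w,np.array(p)/k,66)[:2].round(1) for p in((380,272),(440,272),(438,219),(382,219))])
print("step+y z56",[ray(w,np.array(p)/k,56)[:2].round(1) for p in((359,18),(423,3))],"-y z80",[ray(w,np.array(p)/k,80)[:2].round(1) for p in((379,103),(444,88))])
s=250/160
f=lambda p:(90+p[0]/2,80+p[1]/s)
print("board",[ray(t,f(p),6)[:2].round(1) for p in((445,497),(628,500),(622,577),(440,572),(625,566),(440,560))])
E
```

```text
tower [array([ 587.2, -325.1]), array([ 627.5, -324.4]), array([ 624.8, -288.9]), array([ 588.4, -289.5])]
step+y z56 [array([ 573.6, -170.9]), array([ 611.8, -162.2])] -y z80 [array([ 586.9, -220. ]), array([ 624.5, -211.2])]
board [array([ -98.3, -163. ]), array([-107.1, -394.6]), array([-225.3, -381. ]), array([-213.5, -153.3]), array([-208.7, -385.6]), array([-195.2, -153.9])]
```

Call:
apply_moves --pt "0 0 14 -3.5 132 -50 1" --pt "0 0 14 -3.5 132 -50 1" --pt "0 0 14 -3.5 132 -50 1" --pt "0 0 14 -3.5 132 -100 1" --pt "0 0 14 -3.5 132 -100 1" --pt "0 0 14 -3.5 132 -140 1" --pt "0 0 14 -3.5 132 -170 1" --pt "0 0 14 -3.5 132 -195 1" --pt "0 0 14 -3.5 132 -208 1" --pt "0 0 14 -3.5 132 -208 1" --pt "0 0 14 -3.5 132 -208 1"

```text
time_s: 24.25
ee_pos: [598.9, -194.1, 26.5]
tool_rot: [3.114, 0.407, 0.002]
wrist_force: [1.2, 0.0, 0.3]
grip_width: 93.2
```

Call:
apply_moves --pt "0 0 0 0 0 0 -1" --pt "0 0 0 0 0 0 -1" --pt "0 0 0 0 0 0 -1" --pt "0 0 0 0 0 0 -1" --pt "0 0 0 0 0 0 -1" --pt "0 0 0 0 0 0 -1" --pt "0 0 0 0 0 0 -1" --pt "0 0 0 0 0 0 -1" --pt "0 0 0 0 0 0 -1" --pt "0 0 0 0 0 0 -1"

```text
time_s: 25.25
ee_pos: [598.1, -193.6, 24.6]
tool_rot: [-3.115, -0.407, 0.0]
wrist_force: [0.7, 0.4, -0.2]
grip_width: 40.2
```

Call:
apply_moves --pt "0 0 0 0 0 40 -1" --pt "0 0 0 0 0 90 -1" --pt "0 0 0 0 0 140 -1" --pt "0 0 0 0 0 190 -1" --pt "0 0 0 -20 45 195 -1" --pt "0 0 0 -40 90 195 -1" --pt "0 0 0 -60 135 195 -1" --pt "0 0 0 -80 180 195 -1" --pt "0 0 0 -100 225 195 -1" --pt "0 0 0 -120 270 195 -1" --pt "0 0 0 -135 310 195 -1" --pt "0 0 0 -135 310 195 -1"

```text
time_s: 26.45
ee_pos: [461.4, 120.0, 219.8]
tool_rot: [-3.113, -0.414, -0.001]
wrist_force: [0.6, -1.5, -1.9]
grip_width: 39.9
```

```bash
python3 - <<'E'
from h import *
import pickle
w=cam("wrist"); pickle.dump(w,open("w7.pkl","wb"))
cv2.imwrite("pics/w7.png",cv2.resize(w["color"],None,fx=1.5,fy=1.5)); print(sensors.state()["ee_pos"],-np.array(w["R"]).T@np.array(w["t"]).ravel())
E
```

```text
[462.30136086 118.19811446 219.73801542] [441.04885732 199.83087868 387.58384481]
```

View pics/w7.png

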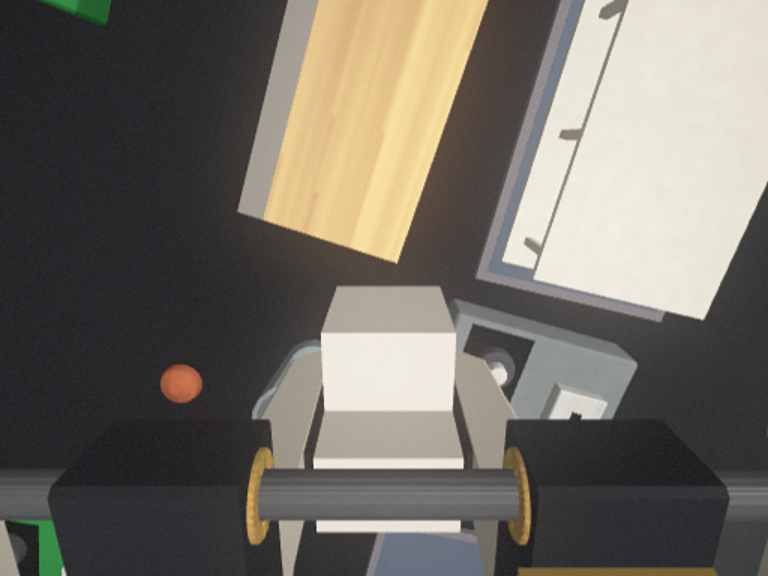

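The wrist view shows the board's near edge from (238,212) to (398,263), with its grey strip starting at (265,221). The stepped block is held straight.

```bash
python3 - <<'E'
from h import *
import pickle
w=pickle.load(open("w7.pkl","rb"))
for z in(0,6):print([ray(w,np.array(p)/1.5,z)[:2].round(1) for p in((238,212),(265,221),(398,263),(487,0),(318,0),(290,0))])
E
```

```text
[array([342. , 114.6]), array([363.9, 113.2]), array([474.7, 107.8]), array([484., 306.]), array([370.2, 275.1]), array([351.4, 270. ])]
[array([343.6, 115.9]), array([365.1, 114.5]), array([474.2, 109.2]), array([483.3, 304.4]), array([371.3, 274. ]), array([352.7, 268.9])]
```

Call:
apply_moves --pt "0 0 0 -42 62 0 -1" --pt "0 0 0 -42 62 0 -1" --pt "0 0 0 -42 62 -45 -1" --pt "0 0 0 -42 62 -90 -1" --pt "0 0 0 -42 62 -130 -1" --pt "0 0 0 -42 62 -160 -1" --pt "0 0 0 -42 62 -180 -1" --pt "0 0 0 -42 62 -190 -1" --pt "0 0 0 -42 62 -190 -1" --pt "0 0 0 -42 62 -193 -1" --pt "0 0 0 -42 62 -196 -1" --pt "0 0 0 -42 62 -196 -1"

```text
time_s: 27.7
ee_pos: [421.4, 178.4, 24.0]
tool_rot: [-3.115, -0.407, -0.001]
wrist_force: [0.7, -0.1, -1.2]
grip_width: 39.6
```

Call:
apply_moves --pt "0 0 0 0 0 0 -1" --pt "0 0 0 0 0 0 -1"

```text
time_s: 27.9
ee_pos: [421.3, 178.5, 24.0]
tool_rot: [-3.115, -0.408, -0.001]
wrist_force: [0.5, 0.2, -2.0]
grip_width: 40.0
```

Lower 1.5 mm more, then release and rise.

Call:
apply_moves --pt "0 0 0 0 0 -1 -1" --pt "0 0 0 0 0 -1.5 -1" --pt "0 0 0 0 0 -1.5 -1" --pt "0 0 0 0 0 -1.5 1" --pt "0 0 0 0 0 -1.5 1" --pt "0 0 0 0 0 -1.5 1" --pt "0 0 0 0 0 -1.5 1" --pt "0 0 0 0 0 -1.5 1" --pt "0 0 0 0 0 -1.5 1" --pt "0 0 0 0 0 -1.5 1" --pt "0 0 0 0 0 20 1" --pt "0 0 0 0 0 60 1"

```text
time_s: 29.1
ee_pos: [419.7, 177.9, 82.0]
tool_rot: [3.114, 0.407, -0.007]
wrist_force: [0.4, 0.1, 0.7]
grip_width: 93.0
```

Call:
apply_moves --pt "0 0 0 0 0 50 1" --pt "0 0 0 0 0 100 1" --pt "0 0 0 16 -45 120 1" --pt "0 0 0 32 -90 120 1" --pt "0 0 0 48 -135 120 1" --pt "0 0 0 64 -180 120 1" --pt "0 0 0 80 -225 120 1" --pt "0 0 -5 96 -270 120 1" --pt "0 0 -10 112 -315 120 1" --pt "0 0 -14 128 -360 120 1" --pt "0 0 -14 144 -405 120 1" --pt "0 0 -14 160 -450 120 1"

```text
time_s: 30.3
ee_pos: [581.5, -273.7, 203.5]
tool_rot: [-3.141, -0.024, 0.0]
wrist_force: [0.2, 0.7, 0.3]
grip_width: 93.0
```

```bash
python3 - <<'E'
from h import *
import pickle
t=cam("top");w=cam("wrist"); s=sensors.state();print(s["ee_pos"],s["tool_rot"])
t0=pickle.load(open("w3.pkl","rb"))[2]
for c in(t0,t):
    m=(c["color"].min(2)>140).astype(np.uint8)
    for k in cv2.findContours(m,0,1)[0]:
        r=cv2.minAreaRect(k)
        if 100<cv2.contourArea(k)<500: print("top",np.round(r[0],1),np.round(r[1],1),ray(c,r[0],60)[:2].round(1))
    print()
m=(w["color"].min(2)>165).astype(np.uint8)
for k in cv2.findContours(m,0,1)[0]:
    r=cv2.minAreaRect(k)
    if 300<cv2.contourArea(k)<5000: print(np.round(r[0],1),np.round(r[1],1),r[2],[tuple(ray(w,p,66)[:2].round(1)) for p in cv2.boxPoints(r)])
E
```

```text
[ 581.63249441 -275.97836355  202.06656109] [-3.14143433e+00 -1.93801589e-02  2.76182808e-03]
top [138.7 314.2] [12.7 13.4] [124.2 264.8]
top [121.  282.1] [45.1 17. ] [202.7 309.5]
top [377.5 272.5] [13. 13.] [ 215.9 -326.9]
top [ 29.5 235. ] [36.1 10.6] [322.6 539.1]
top [ 70.1 178.5] [ 5.3 38.9] [463.5 441.6]
top [263.8 138.8] [12.  12.7] [559.1 -50.3]
top [267.2 115.5] [29.5 14.6] [620.  -60.4]
top [220.   80.2] [12.3 36.6] [715.6  60.4]
top [201.    3.5] [ 7. 80.] [925.9 108.8]
top [149.  23.] [46. 10.] [873.6 245.6]
top [112.  12.] [24.  6.] [905.2 343.1]
top [70.  12.5] [25.  6.] [905.2 453.4]

top [138.7 314.2] [12.7 13.4] [124.2 264.8]
top [121.  282.1] [45.1 16.9] [202.7 309.5]
top [377.5 272.5] [13. 13.] [ 215.9 -326.9]
top [ 29.5 235. ] [36.1 10.6] [322.6 539.1]
top [244.7 192.4] [15.7 15.2] [4.215e+02 4.000e-01]
top [ 70.1 178.5] [ 5.2 38.9] [463.5 441.7]
top [241.1 152.3] [65.4 13.8] [524.5   8.2]
top [263.6 138.8] [12.6 12.6] [558.9 -49.9]
top [318.3 125.5] [56.6 52.5] [ 591.8 -191.2]
top [386.7 103.7] [39.6 12.4] [ 647.  -370.2]
top [219.  20.] [22. 22.] [879.6  61.6]
top [149.5  27. ] [38.  9.] [862.6 244.2]
top [112.  12.] [24.  6.] [905.2 343.1]
top [70.  12.5] [25.  6.] [905.2 453.4]

[134. 365.] [36. 78.] 90.0 [(np.float64(399.8), np.float64(-477.6)), (np.float64(488.9), np.float64(-476.3)), (np.float64(485.5), np.float64(-529.1)), (np.float64(392.6), np.float64(-530.5))]
[318. 328.] [  6. 278.] 90.0 [(np.float64(497.5), np.float64(-446.0)), (np.float64(806.9), np.float64(-441.5)), (np.float64(808.5), np.float64(-449.5)), (np.float64(497.1), np.float64(-454.1))]
[135.9 277.9] [ 38.7 113.5] 42.27368927001953 [(np.float64(394.5), np.float64(-423.7)), (np.float64(485.6), np.float64(-323.4)), (np.float64(512.8), np.float64(-351.9)), (np.float64(421.7), np.float64(-457.8))]
```

```bash
python3 - <<'E'
from h import *
import pickle
w=cam("wrist"); c=cam("scene"); t=cam("top"); pickle.dump((w,c,t),open("w8.pkl","wb"))
b=cv2.resize(c["color"][130:330,120:400],(400,286),interpolation=2); d=cv2.resize(t["color"][80:240,90:290],(400,286),interpolation=2)
cv2.imwrite("pics/w8.png",np.vstack([cv2.resize(w["color"],(400,300)).repeat(1,0) if 0 else np.hstack([cv2.resize(w["color"],(400,300)),np.zeros((300,400,3),np.uint8)]),np.hstack([b,d])])); print(sensors.state()["ee_pos"])
E
```

```text
[ 580.98271016 -271.31959234  203.30314089]
```

View pics/w8.png

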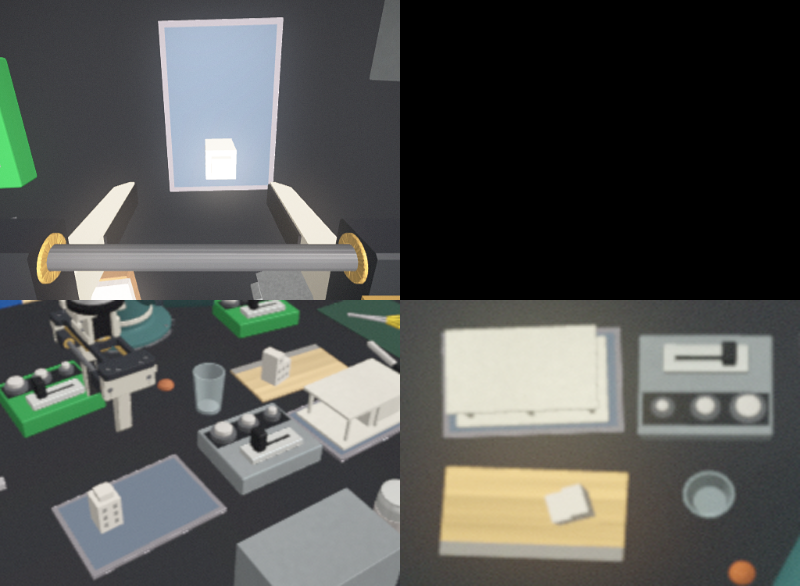

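Stepped block stands on the board (scene (277,367), top crop (568,503)) and the jar is upright. The tower is still at its spot on the panel; checking that numerically.

```bash
python3 - <<'E'
from h import *
import pickle
w,c,t=pickle.load(open("w8.pkl","rb"))
print([ray(w,np.array(p)*1.28,66)[:2].round(1) for p in((205,179.5),(237,179.5))])
c0=pickle.load(open("w6.pkl","rb"))[1]
print(np.abs(c["color"][225:300,150:200].astype(int)-c0["color"][225:300,150:200]).mean())
E
```

```text
[array([ 587.4, -326.2]), array([ 628.7, -325.7])]
1.8246222222222221
```

Call:
apply_moves --pt "0 0 0 25 -33.5 -50 1" --pt "0 0 0 25 -33.5 -90 1" --pt "0 0 0 25 -33.5 -90 1" --pt "0 0 0 25 -33.5 -120 1" --pt "0 0 0 25 -33.5 -150 1" --pt "0 0 0 25 -33.5 -170 1" --pt "0 0 0 25 -33.5 -178 1" --pt "0 0 0 25 -33.5 -178 1" --pt "0 0 0 25 -33.5 -178 1"

```text
time_s: 31.45
ee_pos: [606.9, -305.0, 28.0]
tool_rot: [3.14, 0.025, 0.003]
wrist_force: [-0.7, 0.7, 0.8]
grip_width: 92.7
```

Call:
apply_moves --pt "0 0 0 0 0 0 -1" --pt "0 0 0 0 0 0 -1" --pt "0 0 0 0 0 0 -1" --pt "0 0 0 0 0 0 -1" --pt "0 0 0 0 0 0 -1" --pt "0 0 0 0 0 0 -1" --pt "0 0 0 0 0 0 -1" --pt "0 0 0 0 0 0 -1" --pt "0 0 0 0 0 0 -1" --pt "0 0 0 0 0 0 -1"

```text
time_s: 32.45
ee_pos: [606.1, -305.1, 25.6]
tool_rot: [-3.141, -0.025, 0.0]
wrist_force: [-0.1, 0.5, 0.2]
grip_width: 38.1
```

Call:
apply_moves --pt "0 0 0 0 0 40 -1" --pt "0 0 0 0 0 90 -1" --pt "0 0 0 0 0 140 -1" --pt "0 0 0 0 0 190 -1" --pt "0 0 0 -14 45 195 -1" --pt "0 0 0 -28 90 195 -1" --pt "0 0 0 -42 135 195 -1" --pt "0 0 0 -56 180 195 -1" --pt "0 0 0 -70 225 195 -1" --pt "0 0 0 -84 270 195 -1" --pt "0 0 0 -98 315 195 -1" --pt "0 0 0 -110 350 195 -1"

```text
time_s: 33.65
ee_pos: [495.1, 46.9, 220.7]
tool_rot: [-3.141, -0.026, -0.001]
wrist_force: [0.2, -0.1, -0.7]
grip_width: 37.6
```

Call:
apply_moves --pt "0 0 0 -14 45 0 -1" --pt "0 0 0 -28 90 0 -1" --pt "0 0 0 -42 135 0 -1" --pt "0 0 0 -56 180 0 -1" --pt "0 0 0 -70 225 0 -1" --pt "0 0 0 -71 243 0 -1" --pt "0 0 0 -71 243 0 -1" --pt "0 0 0 -71 243 -45 -1" --pt "0 0 0 -71 243 -90 -1" --pt "0 0 0 -71 243 -120 -1" --pt "0 0 0 -71 243 -120 -1"

```text
time_s: 34.75
ee_pos: [423.6, 286.1, 96.5]
tool_rot: [3.138, 0.024, -0.009]
wrist_force: [-0.5, -1.1, -0.6]
grip_width: 37.9
```

Call:
apply_moves --pt "0 0 0 0 0 -30 -1" --pt "0 0 0 0 0 -55 -1" --pt "0 0 0 0 0 -68 -1" --pt "0 0 0 0 0 -68 -1" --pt "0 0 0 0 0 -68 -1" --pt "0 0 0 0 0 -68 -1"

```text
time_s: 35.35
ee_pos: [426.0, 288.3, 34.4]
tool_rot: [-3.14, -0.025, -0.003]
wrist_force: [0.3, 0.0, -0.7]
grip_width: 37.9
```

Call:
apply_moves --pt "0 0 0 0 0 -4 -1" --pt "0 0 0 0 0 -8 -1" --pt "0 0 0 0 0 -9.5 -1" --pt "0 0 0 0 0 -9.5 -1" --pt "0 0 0 0 0 -9.5 -1"

```text
time_s: 35.85
ee_pos: [425.2, 288.0, 23.6]
tool_rot: [-3.141, -0.025, -0.0]
wrist_force: [-2.7, -1.7, 5.6]
grip_width: 38.0
```

Contact (5.6 N). Release, rise and withdraw.

Call:
apply_moves --pt "0 0 0 0 0 0.5 1" --pt "0 0 0 0 0 0.5 1" --pt "0 0 0 0 0 0.5 1" --pt "0 0 0 0 0 0.5 1" --pt "0 0 0 0 0 0.5 1" --pt "0 0 0 0 0 0.5 1" --pt "0 0 0 0 0 0.5 1" --pt "0 0 0 0 0 15 1" --pt "0 0 0 0 0 50 1" --pt "0 0 0 0 0 100 1" --pt "0 0 0 0 0 150 1" --pt "0 0 0 0 0 200 1"

```text
time_s: 37.05
ee_pos: [424.7, 287.6, 226.5]
tool_rot: [-3.141, -0.025, -0.001]
wrist_force: [1.3, -0.1, -0.3]
grip_width: 92.9
```

Call:
apply_moves --pt "0 0 0 0 -45 30 1" --pt "0 0 0 0 -90 30 1" --pt "0 0 0 0 -135 30 1" --pt "0 0 0 0 -180 30 1" --pt "0 0 0 0 -225 30 1" --pt "0 0 0 0 -270 30 1" --pt "0 0 0 0 -315 30 1" --pt "0 0 0 0 -360 30 1" --pt "0 0 0 0 -400 30 1" --pt "0 0 0 0 -400 30 1" --pt "0 0 0 0 -400 30 1"

```text
time_s: 38.15
ee_pos: [424.9, -112.6, 254.0]
tool_rot: [-3.141, -0.021, -0.001]
wrist_force: [1.1, 0.2, 0.0]
grip_width: 93.0
```

```bash
python3 - <<'E'
from h import *
c=cam("scene"); t=cam("top")
b=cv2.resize(c["color"][120:330,120:450],(440,280),interpolation=2); d=cv2.resize(t["color"][80:240,90:395],(620,320),interpolation=2)
o=np.zeros((600,620,3),np.uint8);o[:280,:440]=b;o[280:]=d
cv2.imwrite("pics/w9.png",o); print(sensors.state()["ee_pos"],sensors.state()["time_s"])
E
```

```text
[ 425.13613422 -111.32797748  253.73941207] 38.25
```

View pics/w9.png

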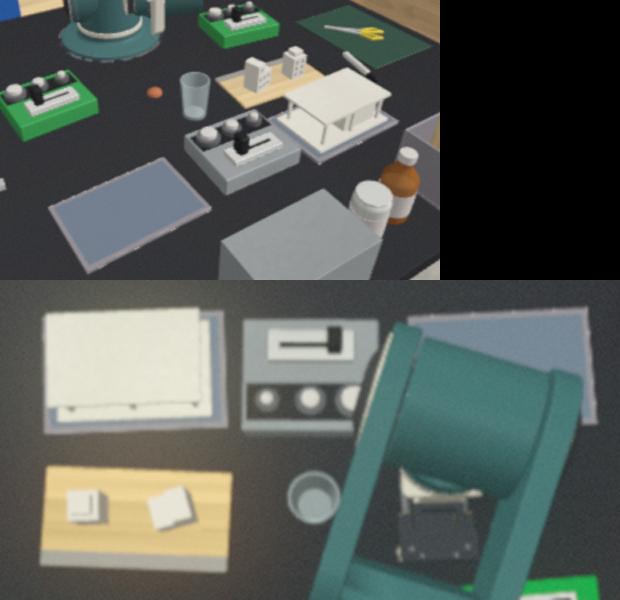

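Final view: tower (85,506) and stepped block (170,508) both stand on the board. The panel is empty, the selector is at its -y end, the jar is upright and the large model is untouched.

```bash
python3 -c "
from workcell import sign_off
print(sign_off())"
```

```text
the job is handed in; nothing more can be done
None
```

The job is done and handed in at about 38 s on the robot's clock. Only two small buildings were present, the stepped block and the tower.

- **Panel:** I stood both on the empty right-hand (-y) panel. A wrist picture after the last key press showed both still standing at the spots where I had placed them.
- **Selector:** I pushed it to its -y end stop. The force rose from 13 to 39 N with almost no further motion, and pictures show it at the end of its track.
- **Keys:** I pressed small, medium, then large. The fingertip stopped at z = 56.0 mm on each, which is the full 6 mm of travel. I held each down for about 0.6 s; that time comes from the move rows, since there is no direct reading of key travel.
- **Board:** I moved both buildings to the plywood board. The last scene and top pictures show both upright on it, the selector still at the -y end, the jar upright and the other panel and its model looking undisturbed.

No check failed at the end. Two readings disagreed along the way:
- **Key positions:** they differed by 2 to 4 mm between views, so I used the average.
- **Board width:** its wooden face first measured about 20 mm too narrow, until I counted the grey strip along its edge.

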